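# Ready the impression cartridge gun

### The arm

A 6-joint arm with a two-finger parallel gripper is mounted at the origin on the work surface. World frame = base frame: x ahead of the robot, y to its left, z up, the work surface at z = 0. Lengths are in m, angles in rad, forces in N, time in s.
With the tool pointing down it reaches from about 0.3 to 0.875 m from the base axis. Payload 6.4 kg.
Tool frame: the origin (TCP) lies midway between the tips of the shut fingers; the grasp point (between the pads) lies ctrl.grip_depth behind it (ctrl.grip_depth is the distance from the TCP to the grasp point, in m); x points along the fingers, y is the direction in which the jaws open and shut, and the axes are right-handed (so a half turn about x gives the same grasp; the last joint's range is limited). The gripper opens to 85 mm and grips with 20 to 120 N. Pads are 22 mm wide; open, the fingers measure 114 mm over their backs; the gripper's body (76 mm by 85 mm) begins 54 mm behind the grasp point. The pads swing forward as they close: fully open they stand 13 mm farther back than shut.
Start: joints at [1.061, 0.181, 1.607, -0, 1.354, -0.206], TCP at [0.172, 0.549, 0.231] pointing down, gripper open.
Joint ranges: [-2.99, 2.99], [-0.89, 2.07], [0.3, 2.58], [-1.14, 4.28], [0, 2.63], [-3.12, 3.12]. Speed limits (rad/s): [2.57, 2.57, 3.01, 3.14, 3.14, 3.14].

### API

Orientations are given as a unit quaternion [w, x, y, z].
In Python, from bench import ctrl gives the robot as it stands.
- The arm moves only by the tool carry_out, never from a script. Its argument "motion" is one flat list of numbers, 7 for each row, row after row: the turn, a rotation vector about the tool's x, y, z in degrees, then the shift along the tool's x, y, z in m, then the gripper's target within -1 to 1 (shut at 1, half-way at 0, fully open at -1). A call has 1 to 10 rows; each row shifts and turns the pose as measured when the row begins, along the tool's axes as they then stand; what a row does not reach is not made up. A row lasts 1/10 s, in which the tool goes at most 50 mm and 8.59 degrees, less where a joint would pass 70% of its speed; a pose out of reach is approached as far as the arm can. A call with a gripper value outside its range is refused whole. The fingers move at their own pace and stop on an object; the grip force is fixed at half the most. Time passes only in rows, so rows that do not move let the fingers close. It gives the time, the measured TCP pose, the force and the opening at its end, in the units of the state.
- ctrl.get_obs(): the state, without advancing time (a new reading comes with each control period).
- ctrl.camera(name): name is "scene" or "top" or "wrist"; returns the picture (400x640x3 uint8, blue, green, red); there is no depth.
- ctrl.camera_params(name): a dict with "mtx" (3x3 intrinsics, pixels), "pose" (4x4, takes a point from camera to world coordinates); the wrist camera has in their place "hand_eye" (4x4, takes a point from camera to tool coordinates, whose origin is the TCP and whose axes are the tool frame's). Camera axes: x right, y down, z forward; pixel columns grow to the right and rows downward; lengths in m; the calibration is good to about 2 mm. The wrist camera is an equidistant fisheye: a pixel r from the principal point sees the ray r / f radians off the axis. A picture is of the moment at which its call begins: read the wrist's pose just before it. camera_params takes no time and is no camera call.
- ctrl.hand_in(): hands the job in, once; it reports no verdict.
Trained networks look in the newest picture that a camera, given by its name, has taken for a name from the list of things; names that differ only in an ending like _2 or _b are one class to them, and where a whole thing is asked for, a point or a joint stands for the part that bears it (a point fixed in the world has none). Each returns a list of dicts, best first, with "conf" (0 to 1); they miss things now and then, are a little off and sometimes report something else, mostly with a low value. They report only what shows in the picture. A call takes as long as a camera call.
- ctrl.boxes_of(camera, thing): "point" ([x, y, z] in m, in the coordinates of the camera as it stood for that picture, good to about 4 mm: the middle of the surface that is visible of it).
- ctrl.trace(camera, thing): "pixels" (400x640 bool, what is visible of it).
- ctrl.landmark_of(camera, thing): "point" ([x, y, z] in m, in the coordinates of the camera as it stood for that picture, good to about 4 mm: a listed point, or the origin of a listed thing).
The state is a dict: "time_s": time; "q": joint angles; "dq": joint speeds; "joint_efforts": joint torques, N m; "eef_pos": TCP position; "eef_rot": TCP orientation; "wrist_force": force on the tool from outside, world axes, zero at the start; "torque": the same for the moment, N m; "opening": opening from 0.0 (shut) to 1.0 (fully open).
Only numpy, scipy, OpenCV 4.12 (cv2) and the standard library are available. Lean on these libraries where they do the work, as an engineer would, in place of code of your own. Each camera call takes 0.05 s, during which the arm holds its last target. There are 200 camera calls.

### The job

Get the impression cartridge gun ready for use: first slide its orange cartridge lock forward, fully home over the cartridge flange. Then, working only the blue trigger (do not push the rods), pump the ratchet until the two plunger discs meet the red pistons in the cartridge and have pressed them in by about 4 mm, but not more than 6 mm, or paste is wasted. Finish while still holding the trigger squeezed so that this light pressure stays on, and leave the bowl, canister, spatula and stone cast where they are.

Things in the scene. Friction and masses are not known exactly. Their poses are not given: they have to be found in the camera images.
- gun: Grey two-barrel dental cartridge gun lying on its side in a screwed-down bench cradle: fixed, but place and yaw differ. Origin on the table under the rods' axis, z up, +y forward (to the nozzle), -x along the handle (towards the robot). Mid plane 50 mm up. In mm: ratchet housing x -49 to 25, y -46 to 18, 74 high; clear cartridge x -11 to 11, y 46 to 160, 75 high; rods on x 0, behind to y -130.
- handle (a point): Centre of the fixed pistol handle, 50 mm up, in the gun's frame x -102, y -36 mm; same axes as the gun. The handle runs from x -156 to -44; its back face is 12 mm behind this point (-y), its front 12 mm before it; 35 to 65 mm high. It does not give way. Only the table lies under handle and trigger.
- lock_knob (a point): Centre of the orange knob of the cartridge lock on the housing's upper face: 12 mm long along the gun, 22 mm wide across, 20 mm high, top 97 mm and this point 87 mm above the table. At joint value 0 it is at x -17, y -30 mm in the gun's frame. Its tongue, 4 mm thick, 16 mm wide, runs along the housing's top from 15 mm behind to 54 mm before it. It slides along the gun's +y.
- lock (a joint): The cartridge lock, m: 0 fully back (open), 0.022 at its front end stop (fully home). Starts between 0 and 0.007. Slides with about 2 N friction and stays where it is left.
- trigger (a joint): The blue trigger, rad: 0 at rest, 0.38 fully pulled to its stop; grows as it swings towards the handle. It springs back when let go: 2 N at the grip point at rest, 4 N fully pulled, plus about 1 N while it drives the rods and 0.5 N for each newton with which the discs press.
- trigger_pin (a point): The trigger's hinge pin (vertical axis), x -44, y -4 mm in the gun's frame, 50 mm up. At rest the blade leans 0.19 rad forward of the gun's -x axis, fully pulled 0.19 rad backward.
- trigger_grip (a point): Where to squeeze: on the blade's centre line, 58 mm from the pin, 50 mm up. Blade 10 mm thick, 26 mm high (37 to 63 up), 6 to 88 mm from the pin. Here the trigger's front face is 60 mm before the handle's back face at rest, 38 mm fully pulled. Straddle both from above with a gripper opened 85 mm or more and close and open it, or push the front face towards the handle with closed fingers.
- plunger (a joint): Advance of the two notched rods with their discs, m: 0 fully back, at most 0.060; starts 0.001 to 0.010. Pulling the trigger drives them 28 mm per rad (0.5 mm per mm of the grip point) once a pawl has caught; up to 4 mm of rod travel is lost first. 8 mm per full stroke. When the trigger goes back to rest the rods stay (1.5 N friction), but pressed pistons push them back.
- disc_front (a point): The front face of the two black plunger discs (17 mm diameter, one above the other), on the axis half-way between them, 50 mm up; same axes as the gun. It moves along the gun's +y with the plunger.
- piston_face (a point): The rear face of the two red pistons (20 mm diameter) in the clear barrels, on the axis half-way between them, 50 mm up. The discs meet the pistons when disc_front reaches this point. The gap along the gun is 18 to 37 mm at the start and differs each time.
- piston (a joint): How far the pistons are pressed in, m: 0 untouched. They give like a spring, 1.5 N per mm, and come back to about 0.001 when the trigger is let go. About 0.004 is wanted (0.002 to 0.006); over 0.007 paste comes out and the job is spoilt.
- bowl_center (a point): White mixing bowl, 116 mm across the rim, 68 mm high, loose; point at its centre half-way up. Leave alone.
- canister_center (a point): White canister with a paper label, 64 mm diameter, 125 mm high, loose; point at its centre half-way up. Leave alone.
- spatula: Plaster spatula: green handle, flat steel blade 24 mm wide, 200 mm long over all, 12 mm thick, lying on the table beyond the gun, loose; origin under its middle, its x axis along it. Leave alone.
- cast: Yellow stone cast of a dental arch, about 73 x 66 mm, 34 mm high, loose; origin at the centre of its underside. Leave alone.

How it is judged:
By the outcome, as a careful person would: the job done as asked, in the order asked, and still so for the second after the job is handed in, while the arm keeps its last pose, push and grip.
It also fails if it takes over 67 s, if anything falls off the work surface, if the arm or the gripper's body presses on something with over 40 N, if the wrist force passes 120 N, or if a joint passes its speed limit or range.

## Working session

There is one attempt and no reset: what is moved stays moved. The work goes in short steps, Python scripts to look and compute and a tool call to move; the robot and the scene stay as the last step left them, time stands still between calls to the robot, and variables do not carry over. Pictures are saved under pics/ and viewed, about 8 in all and at most 12, crops included, and the job is handed in when it is done.

Besides the shell and the picture viewer there is one more tool, called as name(argument=value, ...) on one line, values as JSON. carry_out: Moves the arm, as the interface text tells. Its arguments: {"type":"object","properties":{"motion":{"type":"array"}},"required":["motion"]}

```bash
mkdir -p pics; ls
cat > h.py <<'E'
import numpy as np, cv2
from bench import ctrl
from scipy.spatial.transform import Rotation as R
def T_tool():
    o=ctrl.get_obs(); T=np.eye(4); q=np.array(o["eef_rot"]); T[:3,:3]=R.from_quat(q[[1,2,3,0]]).as_matrix(); T[:3,3]=o["eef_pos"]; return T
def snap(cam):
    p=ctrl.camera_params(cam)
    P=T_tool()@np.array(p["hand_eye"]) if cam=="wrist" else np.array(p["pose"])
    return ctrl.camera(cam),P
def w(P,pt): return (P@np.r_[pt,1])[:3]
E
python3 - <<'E'
from h import *
o=ctrl.get_obs(); print({k:np.round(v,3) for k,v in o.items()}, ctrl.grip_depth)
for c in ["scene","top"]:
    im,P=snap(c); cv2.imwrite(f"pics/{c}0.png",im)
    for n in ["gun","handle","lock_knob","trigger_pin","trigger_grip","disc_front","piston_face","bowl_center","canister_center","spatula","cast"]:
        print(c,n,[(round(d["conf"],2),np.round(w(P,d["point"]),3)) for d in ctrl.landmark_of(c,n)[:2]])
E
```

```text
pics
{'time_s': np.float64(0.0), 'q': array([ 1.061,  0.182,  1.608, -0.   ,  1.354, -0.206]), 'dq': array([0.002, 0.001, 0.002, 0.001, 0.   , 0.001]), 'joint_efforts': array([-1.0000e-03, -4.4487e+01, -3.5133e+01, -0.0000e+00,  9.0000e-03,
        0.0000e+00]), 'eef_pos': array([0.172, 0.548, 0.23 ]), 'eef_rot': array([ 0.699,  0.106,  0.699, -0.108]), 'wrist_force': array([-0.045,  0.609,  0.446]), 'torque': array([-0.005, -0.006, -0.057]), 'opening': np.float64(0.999)} 0.0187
scene gun [(0.69, array([0.531, 0.088, 0.001]))]
scene handle [(0.69, array([0.44 , 0.035, 0.049]))]
scene lock_knob [(0.57, array([0.518, 0.058, 0.086]))]
scene trigger_pin [(0.71, array([0.492, 0.078, 0.051]))]
scene trigger_grip [(0.44, array([0.432, 0.08 , 0.05 ]))]
scene disc_front [(0.69, array([0.526, 0.12 , 0.049])), (0.56, array([0.483, 0.387, 0.032]))]
scene piston_face []
scene bowl_center [(0.87, array([0.484, 0.386, 0.031]))]
scene canister_center [(0.84, array([ 0.454, -0.382,  0.062]))]
scene spatula [(0.82, array([ 0.747, -0.198,  0.002]))]
scene cast []
top gun [(0.86, array([ 0.529,  0.087, -0.002]))]
top handle [(0.77, array([0.438, 0.037, 0.053]))]
top lock_knob [(0.61, array([0.515, 0.062, 0.086]))]
top trigger_pin [(0.4, array([0.49 , 0.077, 0.047]))]
top trigger_grip [(0.41, array([0.427, 0.083, 0.053]))]
top disc_front [(0.49, array([0.528, 0.117, 0.051]))]
top piston_face []
top bowl_center [(0.55, array([0.482, 0.386, 0.034]))]
top canister_center [(0.83, array([ 0.451, -0.381,  0.058])), (0.46, array([0.529, 0.12 , 0.049]))]
top spatula [(0.64, array([ 0.741, -0.201,  0.001]))]
top cast []
```

Run:
```python
from h import *
im=cv2.imread("pics/top0.png"); p=ctrl.camera_params("top"); print(np.round(p["mtx"],1),np.round(p["pose"],3))
P=np.array(p["pose"]);K=np.array(p["mtx"])
c=np.linalg.inv(P)@np.array([.53,.1,.05,1]); u=K@c[:3]; u=(u/u[2])[:2]; print(u)
x,y=int(u[0]),int(u[1]); x0,y0=max(x-100,0),max(y-75,0)
cr=im[y0:y0+150,x0:x0+200]; print(x0,y0)
a=cv2.resize(cr,(800,600),interpolation=cv2.INTER_CUBIC)
cv2.imwrite("pics/top0c.png",a)
```

```text
[[361.5   0.  318.9]
 [  0.  361.5 195.3]
 [  0.    0.    1. ]] [[ 0.009 -0.995  0.099  0.474]
 [-1.    -0.008  0.011 -0.013]
 [-0.01  -0.099 -0.995  1.169]
 [ 0.     0.     0.     1.   ]]
[286.05955277 212.67928775]
186 137
```

View pics/scene0.png

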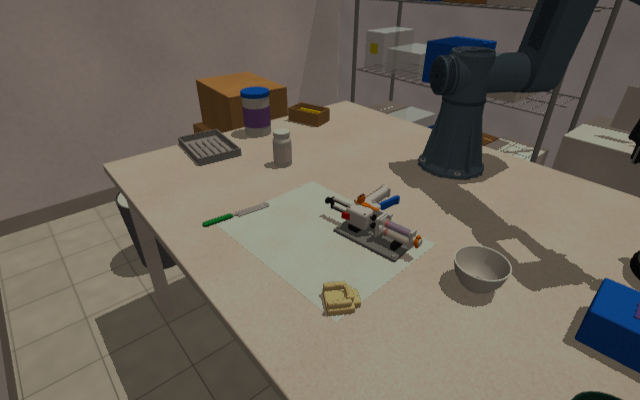

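View pics/top0c.png

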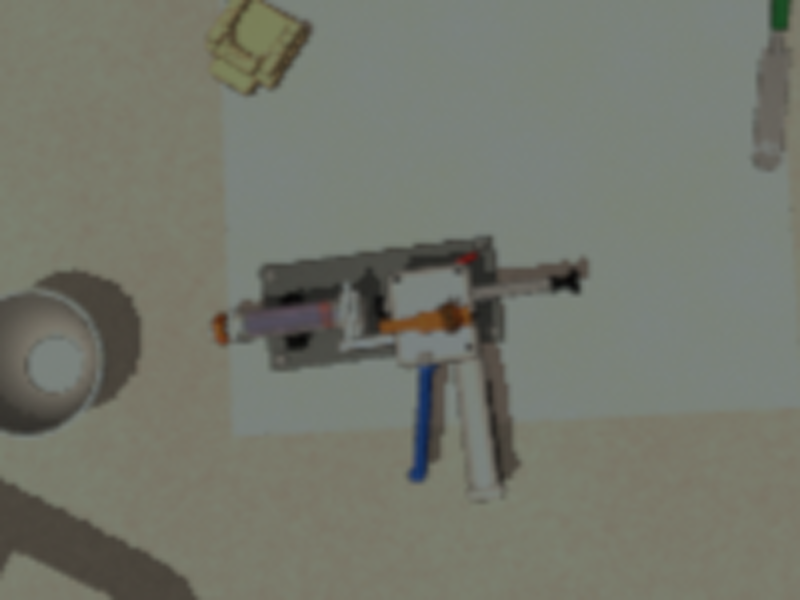

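Run:
```python
from h import *
print(np.round(T_tool(),3)); p=ctrl.camera_params("wrist"); print(np.round(p["hand_eye"],3), p["mtx"])
```

```text
[[ 0.     0.299  0.954  0.172]
 [ 0.     0.954 -0.299  0.549]
 [-1.     0.     0.     0.231]
 [ 0.     0.     0.     1.   ]]
[[ 0.001 -0.302  0.953 -0.142]
 [ 1.     0.    -0.     0.002]
 [-0.     0.953  0.302 -0.077]
 [ 0.     0.     0.     1.   ]] [[309.70691629   0.         316.04952596]
 [  0.         309.70691629 196.34606658]
 [  0.           0.           1.        ]]
```

carry_out(motion=[0,0,0,0,-0.0278,0.039,1,0,0,0,0,-0.0278,0.039,1,0,0,0,0,-0.0278,0.039,1,0,0,0,0,-0.0278,0.039,1,0,0,0,0,-0.0278,0.039,1,0,0,0,0,-0.0278,0.039,1,0,0,0,0,-0.0278,0.039,1,0,0,0,0,-0.0278,0.039,1,0,0,0,0,-0.0278,0.039,1,0,0,0,0,-0.0278,0.039,1])

```text
time_s: 2.2
eef_pos: [0.4691, 0.159, 0.2326]
eef_rot: [0.701, 0.105, 0.698, -0.101]
wrist_force: [1.4, 0.5, 0.2]
opening: -0.0
```

carry_out(motion=[-8,0,0,0,0,0.01,1,-8,0,0,0,0,0.01,1,-8,0,0,0,0,0.01,1,-3,0,0,0,0,0.01,1,0,0,0,0,0,0,1])

```text
time_s: 2.7
eef_pos: [0.5144, 0.1476, 0.2333]
eef_rot: [0.707, -0.065, 0.701, 0.067]
wrist_force: [-0.3, 0.2, 0.4]
opening: -0.001
```

```bash
cat > look.py <<'E'
from h import *
import sys
def look(cam,names,save=None):
    im,P=snap(cam); 
    if save: cv2.imwrite(f"pics/{save}.png",im)
    r={}
    for n in names:
        d=ctrl.landmark_of(cam,n)
        if d: r[n]=w(P,d[0]["point"]); print(n,round(d[0]["conf"],2),np.round(r[n],4))
        else: print(n,None)
    return im,P,r
G={"gun":(0,0,0),"handle":(-.102,-.036,.05),"trigger_pin":(-.044,-.004,.05)}
def fit(r,G=G):
    k=[n for n in G if n in r]; a=np.array([G[n][:2] for n in k]); b=np.array([r[n][:2] for n in k])
    A=a-a.mean(0);B=b-b.mean(0); th=np.arctan2((A[:,0]*B[:,1]-A[:,1]*B[:,0]).sum(),(A*B).sum())
    M=np.array([[np.cos(th),-np.sin(th)],[np.sin(th),np.cos(th)]]); t=b.mean(0)-M@a.mean(0); return th,M,t
E
python3 - <<'E'
from look import *
print(ctrl.get_obs()["time_s"]);print(np.round(T_tool(),3))
im,P,r=look("wrist",["gun","handle","lock_knob","trigger_pin","trigger_grip","disc_front","piston_face"],"w1")
th,M,t=fit(r); print(np.degrees(th),t)
for n in r: print(n,np.round((M.T@(r[n][:2]-t))*1000,1),round(r[n][2]*1000,1))
E
```

```text
2.7
[[ 0.008 -0.185  0.983  0.514]
 [ 0.003  0.983  0.185  0.148]
 [-1.     0.001  0.008  0.233]
 [ 0.     0.     0.     1.   ]]
gun 0.94 [ 0.5326  0.0893 -0.0018]
handle 0.89 [0.4398 0.042  0.0487]
lock_knob 0.59 [0.441  0.041  0.0487]
trigger_pin 0.6 [0.4864 0.0822 0.0522]
trigger_grip 0.74 [0.4328 0.0817 0.0448]
disc_front 0.91 [0.5268 0.1172 0.0516]
piston_face None
8.095345496796352 [0.53257795 0.09121855]
gun [-0.3 -1.9] -1.8
handle [-98.7 -35.6] 48.7
lock_knob [-97.7 -36.8] 48.7
trigger_pin [-47.   -2.4] 52.2
trigger_grip [-100.2    4.6] 44.8
disc_front [-2.1 26.5] 51.6
```

View pics/w1.png

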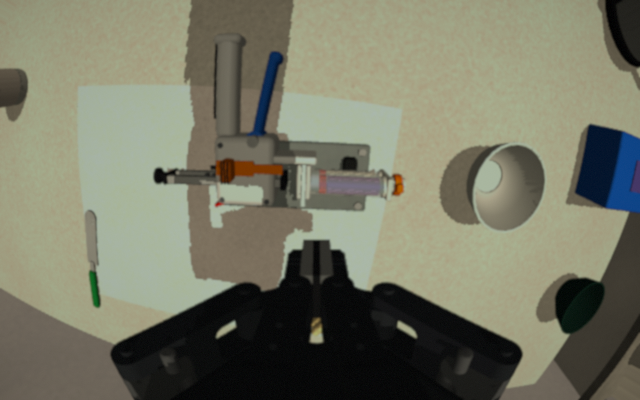

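```bash
cat >> look.py <<'E'
def ray(P,u,v,z):
    K=np.array(ctrl.camera_params("wrist")["mtx"]); d=np.array([u-K[0,2],v-K[1,2]])/K[0,0]; th=np.hypot(*d)
    r=P[:3,:3]@np.r_[d/th*np.sin(th),np.cos(th)]; return P[:3,3]+r*(z-P[2,3])/r[2]
def proj(P,X):
    K=np.array(ctrl.camera_params("wrist")["mtx"]); c=(np.linalg.inv(P)@np.r_[X,1])[:3]; th=np.arctan2(np.hypot(c[0],c[1]),c[2]); return K[:2,2]+K[0,0]*th*c[:2]/np.hypot(c[0],c[1])
E
python3 - <<'E'
from look import *
P=T_tool()@np.array(ctrl.camera_params("wrist")["hand_eye"])
a=ray(P,157,176,.06);b=ray(P,400,186,.06);print(a,b,np.degrees(np.arctan2(-(b-a)[0],(b-a)[1])))
im=cv2.imread("pics/w1.png"); c=im[130:220,200:340]
cv2.imwrite("pics/w1c.png",cv2.resize(c,(700,450),interpolation=cv2.INTER_CUBIC))
E
```

```text
[ 0.54764185 -0.03029796  0.06      ] [0.50933831 0.24121762 0.06      ] 8.029901691530945
```

View pics/w1c.png

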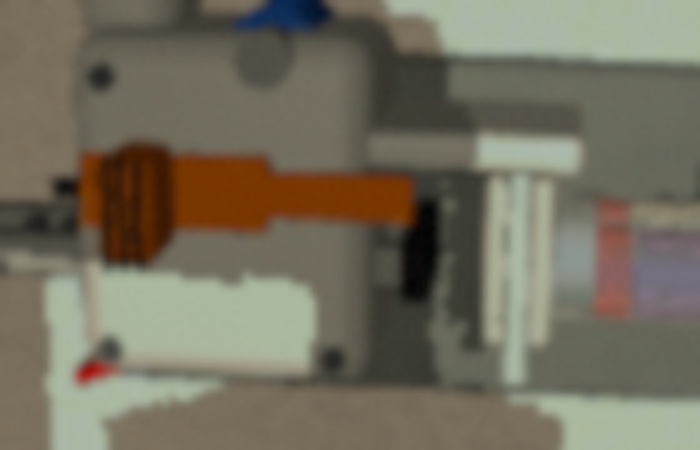

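Run:
```python
from look import *
P=T_tool()@np.array(ctrl.camera_params("wrist")["hand_eye"])
th=np.radians(8.05); M=np.array([[np.cos(th),-np.sin(th)],[np.sin(th),np.cos(th)]]); t=np.array([.5325,.0905])
g=lambda p:np.round((M.T@(p[:2]-t))*1000,1)
print("cam",g(P[:3,3]),P[2,3])
for n,u,v,z in [("knob rear top",221,170,.097),("knob front top",234.4,170,.097),("knob front base",234.4,170,.078),("knob sides",228,158.6,.097),("",228,182,.097),
 ("disc",287.4,180,.072),("disc",287.4,180,.05),("piston",319.4,182,.072),("piston",319.4,182,.05),
 ("housing rear top",216,150,.074),("housing front",273,150,.074),("tongue end",283,170,.078),("side",250,136,.074),("side far",250,203,.074),("cart rear",307,182,.075),("nozzle side", 0,0,.05)]: print(n,g(ray(P,u,v,z)))
```

```text
cam [-88.1  57.2] 0.37502691443122016
knob rear top [-19.9 -29.9]
knob front top [-20.3 -16.6]
knob front base [-15.7 -21.6]
knob sides [-31.2 -22.7]
 [ -8.3 -23.3]
disc [-5.8 32. ]
disc [ 0.2 30.2]
piston [-5.2 64.5]
piston [ 0.9 65.1]
housing rear top [-35.1 -42. ]
housing front [-36.5  17.1]
tongue end [-17.5  27.9]
side [-49.9  -6.2]
side far [20.1 -6.8]
cart rear [-5.4 52. ]
nozzle side [-297.4 -472.3]
```

```bash
cat >> look.py <<'E'
TH=np.radians(8.05); MG=np.array([[np.cos(TH),-np.sin(TH)],[np.sin(TH),np.cos(TH)]]); TG=np.array([.5325,.0895])
def gun(p): return np.r_[MG.T@(np.asarray(p)[:2]-TG),p[2]]
def togun(gx,gy,z):
    T=T_tool(); X=np.r_[TG+MG@[gx,gy],z]; Rg=np.array([[0,-np.sin(TH),np.cos(TH)],[0,np.cos(TH),np.sin(TH)],[-1,0,0]])
    rv=np.degrees(R.from_matrix(T[:3,:3].T@Rg).as_rotvec()); print("at gun mm",np.round(gun(T[:3,3])*1000,1),"shift tool mm",np.round(T[:3,:3].T@(X-T[:3,3])*1000,1),"rot",np.round(rv,2),"F gun",np.round(Rg[:,1]@ctrl.get_obs()["wrist_force"],2))
E
python3 - <<'E'
from look import *
togun(-.017,-.055,.13)
E
```

```text
at gun mm [-10.9  60.7 233.4] shift tool mm [ 103.2 -115.5  -12.2] rot [ 2.64  0.46 -0.1 ] F gun 0.17
```

carry_out(motion=[2.64,0.46,-0.1,0,-0.039,-0.004,1,0,0,0,0,-0.038,-0.002,1,0,0,0,0,-0.038,-0.002,1,0,0,0,0.035,0,0,1,0,0,0,0.034,0,0,1,0,0,0,0.034,0,0,1,0,0,0,0,0,0,1])

```text
time_s: 3.8
eef_pos: [0.525, 0.0294, 0.1307]
eef_rot: [0.708, -0.05, 0.703, 0.048]
wrist_force: [-0.5, 0.9, 0.5]
opening: 0.001
```

Run:
```python
from look import *
togun(-.017,-.055,.084)
im,P,r=look("wrist",["lock_knob","gun","handle"],"w2")
print({n:np.round(gun(r[n])*1000,1) for n in r})
```

```text
at gun mm [-15.9 -58.5 130.7] shift tool mm [46.7  3.6 -1.5] rot [-0.09  0.42  0.13] F gun 0.94
lock_knob 0.59 [0.5185 0.06   0.0875]
gun 0.83 [5.328e-01 8.970e-02 4.000e-04]
handle 0.75 [0.4369 0.0371 0.0518]
{'lock_knob': array([-18. , -27.3,  87.5]), 'gun': array([0.3, 0.2, 0.4]), 'handle': array([-102. ,  -38.5,   51.8])}
```

View pics/w2.png

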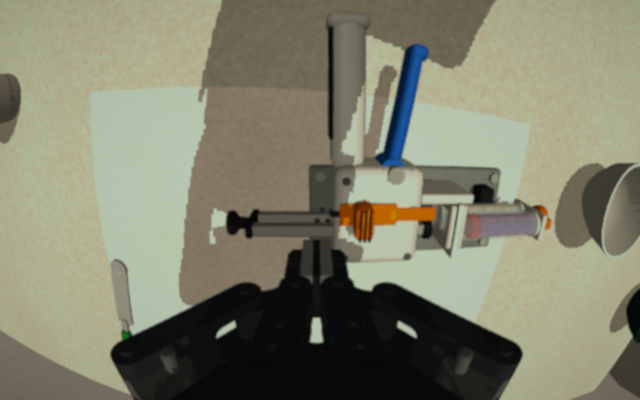

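carry_out(motion=[0,0.4,0.1,0.024,0,-0.001,1,0,0,0,0.022,0,0,1,0,0,0,0,0,0,1,0,0,0,0,0.008,0,1,0,0,0,0,0.008,0,1,0,0,0,0,0.006,0,1])

```text
time_s: 4.6
eef_pos: [0.5356, 0.0514, 0.1032]
eef_rot: [0.717, -0.053, 0.694, 0.047]
wrist_force: [-0.3, -0.6, -0.2]
opening: 0.001
```

Run:
```python
from look import *
togun(-.017,-.03,.084)
```

```text
at gun mm [ -2.2 -38.1 103.2] shift tool mm [ 18.6   8.3 -15.4] rot [0.01 1.84 0.59] F gun -0.59
```

Run:
```python
from look import *
o=ctrl.get_obs(); print(np.round(o["q"],3),np.round(o["dq"],3),np.round(o["joint_efforts"],1),o["torque"])
```

```text
[-0.124  0.232  1.829 -0.002  1.046 -1.835] [ 0.124 -0.022 -0.002 -0.007  0.008  0.124] [ -0.8 -41.8 -30.1  -0.   -0.2  -0.1] [ 0.07825947  0.01212199 -0.00235882]
```

carry_out(motion=[0,0,0,0,0,0,1,0,0,0,0,0,0,1])

```text
time_s: 4.8
eef_pos: [0.5364, 0.053, 0.105]
eef_rot: [0.718, -0.053, 0.693, 0.047]
wrist_force: [-0.6, 0.7, 0.4]
opening: 0.002
```

Run:
```python
from look import *
o=ctrl.get_obs(); print(np.round(o["q"],3),np.round(o["dq"],3));togun(-.017,-.058,.11)
```

```text
[-0.121  0.23   1.828 -0.002  1.047 -1.834] [ 0.013 -0.01  -0.003  0.     0.005  0.006]
at gun mm [ -1.3 -36.7 105. ] shift tool mm [ -5.3 -21.3 -15.6] rot [0.14 2.   0.62] F gun 0.82
```

carry_out(motion=[0,2,0.6,-0.004,-0.021,-0.015,1,0,0,0,0,0,0,1])

```text
time_s: 5.0
eef_pos: [0.5244, 0.0301, 0.1095]
eef_rot: [0.705, -0.051, 0.705, 0.051]
wrist_force: [-0.1, -0.7, 0.0]
opening: 0.001
```

Run:
```python
from look import *
togun(-.017,-.058,.084)
```

```text
at gun mm [-16.3 -57.7 109.5] shift tool mm [25.5 -0.3 -0.7] rot [0.26 0.   0.04] F gun -0.65
```

carry_out(motion=[0,0,0,0.0255,0,-0.001,1,0,0,0,0,0,0,1])

```text
time_s: 5.2
eef_pos: [0.5244, 0.0297, 0.0844]
eef_rot: [0.706, -0.051, 0.704, 0.05]
wrist_force: [-0.6, 0.4, -1.1]
opening: 0.003
```

Run:
```python
from look import *
o=ctrl.get_obs(); print(o["wrist_force"]);togun(-.017,-.058,.084)
```

```text
[-0.55942969  0.39578407 -1.14138492]
at gun mm [-16.4 -58.1  84.4] shift tool mm [ 0.4  0.1 -0.6] rot [0.16 0.15 0.06] F gun 0.47
```

carry_out(motion=[0,0,0,0,0.006,0,1,0,0,0,0,0,0,1])

```text
time_s: 5.4
eef_pos: [0.5241, 0.0363, 0.0854]
eef_rot: [0.707, -0.051, 0.704, 0.05]
wrist_force: [-0.2, 0.6, -0.3]
opening: -0.007
```

Run:
```python
from look import *
o=ctrl.get_obs(); print(o["wrist_force"]);togun(-.017,-.045,.084)
```

```text
[-0.21570804  0.640687   -0.26953328]
at gun mm [-15.8 -51.5  85.4] shift tool mm [ 1.4  6.5 -1.2] rot [0.12 0.2  0.05] F gun 0.66
```

carry_out(motion=[0,0,0,0,0.006,0,1,0,0,0,0,0,0,1])

```text
time_s: 5.6
eef_pos: [0.5242, 0.043, 0.0868]
eef_rot: [0.707, -0.051, 0.703, 0.05]
wrist_force: [-0.0, -0.3, -0.9]
opening: -0.003
```

Run:
```python
from look import *
o=ctrl.get_obs(); print(o["wrist_force"]);togun(-.017,-.03,.084)
```

```text
[-0.02494816 -0.25695433 -0.94379025]
at gun mm [-14.8 -44.8  86.8] shift tool mm [ 2.8 14.8 -2.2] rot [0.17 0.33 0.1 ] F gun -0.25
```

carry_out(motion=[0,0.3,0,0.003,0.004,-0.002,1,0,0,0,0.001,0.004,-0.0005,1])

```text
time_s: 5.8
eef_pos: [0.5222, 0.0505, 0.0844]
eef_rot: [0.707, -0.052, 0.704, 0.049]
wrist_force: [0.5, -2.2, 1.7]
opening: 0.002
```

Run:
```python
from look import *
o=ctrl.get_obs(); print(o["wrist_force"]);togun(-.017,-.03,.084)
```

```text
[ 0.54115953 -2.16346772  1.65513633]
at gun mm [-15.6 -37.2  84.4] shift tool mm [ 0.4  7.2 -1.3] rot [0.18 0.23 0.22] F gun -2.22
```

carry_out(motion=[0,0.1,0,0.001,0.005,-0.0005,1,0,0.1,0,0.001,0.003,-0.0005,1])

```text
time_s: 6.0
eef_pos: [0.5205, 0.0587, 0.0827]
eef_rot: [0.706, -0.052, 0.705, 0.049]
wrist_force: [0.8, -2.2, 2.0]
opening: -0.002
```

Run:
```python
from look import *
o=ctrl.get_obs(); print(o["wrist_force"],o["torque"]);togun(-.017,-.03,.084)
```

```text
[ 0.79971618 -2.17182069  1.9621273 ] [-0.33178095 -0.05813724 -0.00940553]
at gun mm [-16.2 -28.8  82.7] shift tool mm [-1.3 -1.2 -0.8] rot [0.18 0.09 0.27] F gun -2.26
```

carry_out(motion=[0,0,0,0,0.004,0,1,0,0,0,0,0.003,0,1])

```text
time_s: 6.2
eef_pos: [0.5203, 0.0603, 0.0828]
eef_rot: [0.706, -0.057, 0.704, 0.046]
wrist_force: [1.0, -20.9, 0.4]
opening: 0.002
```

Run:
```python
from look import *
o=ctrl.get_obs(); print(o["wrist_force"],o["torque"]);togun(-.017,-.02,.084)
```

```text
[  0.96897392 -20.89429884   0.35859083] [-3.24139544 -0.0636095   0.00961489]
at gun mm [-16.2 -27.2  82.8] shift tool mm [-1.3  7.2 -0.8] rot [0.32 0.06 0.94] F gun -20.82
```

carry_out(motion=[0,0,0,0.0005,0.003,0,1,0,0,0,0.0005,0.003,0,1])

```text
time_s: 6.4
eef_pos: [0.5204, 0.0599, 0.0828]
eef_rot: [0.706, -0.062, 0.704, 0.042]
wrist_force: [-2.5, -15.3, 7.1]
opening: -0.002
```

Run:
```python
from look import *
o=ctrl.get_obs(); print(o["wrist_force"],o["torque"]);togun(-.017,-.02,.084)
```

```text
[ -2.49691103 -15.29102707   7.1326466 ] [-2.41349596  0.40549646  0.04311285]
at gun mm [-16.1 -27.6  82.8] shift tool mm [-1.5  7.6 -0.9] rot [0.39 0.01 1.62] F gun -14.79
```

carry_out(motion=[0,0,0,0,-0.006,0,1,0,0,1.5,-0.025,-0.004,0,1,0,0,0,-0.03,0,0,1,0,0,0,0,0.032,-0.035,1,0,0,0,0,0.032,-0.035,1,0,0,0,0,0,0,1])

```text
time_s: 7.0
eef_pos: [0.4386, 0.106, 0.1377]
eef_rot: [0.703, -0.049, 0.708, 0.052]
wrist_force: [0.1, 0.2, 0.8]
opening: -0.003
```

Run:
```python
from look import *
togun(-.102,.036,.13)
im,P,r=look("wrist",["gun","handle","lock_knob","trigger_pin","trigger_grip","disc_front","piston_face"],"w3")
for n in r: print(n,np.round(gun(r[n])*1000,1))
u=proj(P,np.r_[TG+MG@[-.01,.03],.07]); print(u); x0,y0=int(u[0])-100,int(u[1])-60
print(x0,y0); cv2.imwrite("pics/w3c.png",cv2.resize(im[max(y0,0):y0+120,x0:x0+200],None,fx=4,fy=4,interpolation=cv2.INTER_CUBIC))
```

```text
at gun mm [-90.6  29.4 137.7] shift tool mm [  7.8   6.5 -11.3] rot [ 0.18 -0.37 -0.29] F gun 0.22
gun 0.85 [ 0.5302  0.0859 -0.0021]
handle 0.93 [0.4407 0.0397 0.0521]
lock_knob None
trigger_pin 0.57 [0.4853 0.0821 0.0519]
trigger_grip 0.87 [0.4311 0.0835 0.0457]
disc_front None
piston_face None
gun [-2.8 -3.3 -2.1]
handle [-97.8 -36.4  52.1]
trigger_pin [-47.7  -0.7  51.9]
trigger_grip [-101.2    8.3   45.7]
[314.69386001 300.7480819 ]
214 240
```

View pics/w3.png

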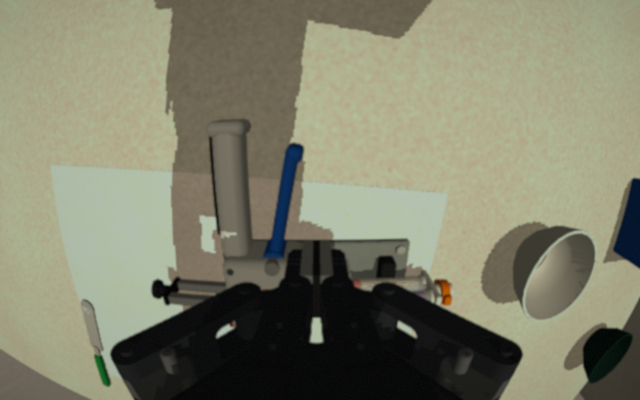

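carry_out(motion=[0,-0.4,-0.3,0.008,0.007,-0.011,1,0,0,0,0.045,0,0,1,0,0,0,0.043,0,0,1,0,0,0,0.001,0,0,1])

```text
time_s: 7.8
eef_pos: [0.4369, 0.1067, 0.041]
eef_rot: [0.709, -0.049, 0.702, 0.047]
wrist_force: [-0.9, -0.8, 0.7]
opening: 0.002
```

Run:
```python
from look import *
togun(-.102,.030,.044)
im,P=snap("wrist"); cv2.imwrite("pics/w4.png",im)
```

```text
at gun mm [-92.3  30.4  41. ] shift tool mm [-3.1 -0.4 -9.7] rot [-0.2   0.6   0.21] F gun -0.65
```

View pics/w4.png

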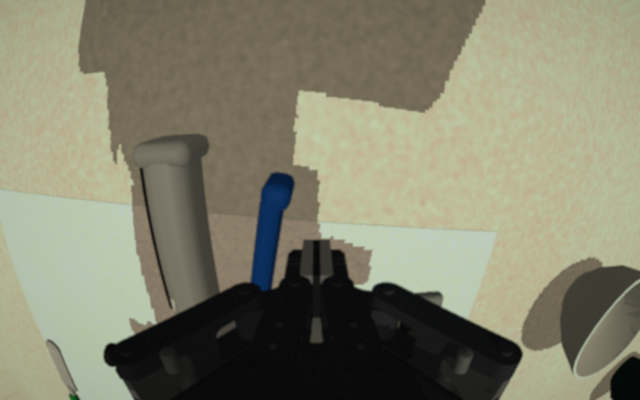

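carry_out(motion=[0,0.6,0,-0.002,0.002,-0.01,1,0,0,0,0.0005,-0.004,-0.0005,1,0,0,0,0.0005,-0.004,-0.0005,1,0,0,0,0.0005,-0.004,-0.0005,1,0,0,0,0.0005,-0.004,-0.0005,1])

```text
time_s: 8.35
eef_pos: [0.4317, 0.091, 0.0495]
eef_rot: [0.709, -0.049, 0.702, 0.047]
wrist_force: [-0.7, 4.3, -1.7]
opening: -0.001
```

Run:
```python
from look import *
togun(-.102,.010,.044)
```

```text
at gun mm [-99.6  15.6  49.5] shift tool mm [ 5.5 -5.6 -2.4] rot [-0.22  0.59  0.19] F gun 4.33
```

carry_out(motion=[0,0,0,0.0005,-0.004,-0.0005,1,0,0,0,0.0005,-0.004,-0.0005,1,0,0,0,0.0005,-0.003,-0.0005,1])

```text
time_s: 8.65
eef_pos: [0.4329, 0.0797, 0.0491]
eef_rot: [0.71, -0.048, 0.701, 0.048]
wrist_force: [-0.1, 7.0, 0.8]
opening: 0.001
```

Run:
```python
from look import *
togun(-.102,.010,.044)
```

```text
at gun mm [-100.     4.3   49.1] shift tool mm [ 5.1  5.7 -2.1] rot [-0.25  0.78  0.11] F gun 6.99
```

carry_out(motion=[0,0.4,0,0.002,0.009,-0.001,1,0,0,0,0.002,0.009,-0.0005,1,0,0,0,0.001,0.009,-0.0005,1,0,0,0,0.0005,0,-0.0005,1])

```text
time_s: 9.05
eef_pos: [0.4287, 0.1068, 0.0444]
eef_rot: [0.709, -0.049, 0.702, 0.047]
wrist_force: [-0.8, 0.7, 0.7]
opening: 0.001
```

Run:
```python
from look import *
togun(-.102,.005,.044)
p=np.array(ctrl.camera_params("top")["pose"]); im,_=snap("top"); cv2.imwrite("pics/top1.png",im)
for n in ["disc_front","lock_knob","piston_face"]: print(n,[(round(d["conf"],2),np.round(gun(w(p,d["point"]))*1000,1)) for d in ctrl.landmark_of("top",n)[:2]])
```

```text
at gun mm [-100.3   31.6   44.4] shift tool mm [  0.5 -26.7  -1.5] rot [-0.3   0.59  0.25] F gun 0.76
disc_front [(0.53, array([-0.8, 40.6, 49.2]))]
lock_knob [(0.44, array([-18.6,  -7.5,  84.6]))]
piston_face []
```

carry_out(motion=[0,0.4,0,0.0005,-0.006,-0.001,1,0,0,0,0.0005,-0.006,-0.0005,1,0,0,0,0.0005,-0.006,-0.0005,1,0,0,0,0.0005,-0.006,-0.0005,1,0,0,0,0.0005,-0.003,-0.0005,1,0,0,0,0.0005,0.009,-0.0005,1,0,0,0,0.0005,0.009,-0.0005,1,0,0,0,0.0005,0.008,-0.0005,1,0,0,0,0.0005,0,-0.0005,1])

```text
time_s: 10.15
eef_pos: [0.4257, 0.1034, 0.0409]
eef_rot: [0.708, -0.046, 0.703, 0.046]
wrist_force: [0.7, -0.1, -0.2]
opening: 0.002
```

```bash
cat > t.py <<'E'
from look import *
togun(-.102,.005,.044)
p=np.array(ctrl.camera_params("top")["pose"])
for i in range(2):
    im,_=snap("top")
    for n in ["disc_front","lock_knob","piston_face","trigger_grip"]: print(n,[(round(d["conf"],2),np.round(gun(w(p,d["point"]))*1000,1)) for d in ctrl.landmark_of("top",n)[:2]])
    print("F",np.round(MG.T@ctrl.get_obs()["wrist_force"][:2],2))
E
python3 t.py
```

```text
at gun mm [-103.8   28.7   40.9] shift tool mm [ -3.1 -23.7   2.1] rot [-0.6   0.37  0.07] F gun -0.16
disc_front [(0.65, array([ 1.4, 48.5, 50.2])), (0.5, array([-101.7,  -40.1,   50.9]))]
lock_knob [(0.43, array([-20. , -10.1,  84.8]))]
piston_face []
trigger_grip []
F [-0.49 -0.33]
disc_front [(0.68, array([-0.8, 51. , 47.3]))]
lock_knob [(0.58, array([-19.4,  -6.6,  84. ])), (0.28, array([ 166.4, -315.6,    3.5]))]
piston_face []
trigger_grip [(0.3, array([ 1.6, 50.2, 47.9]))]
F [-0.74 -0.69]
```

carry_out(motion=[0,0,0,-0.0035,0.003,0.002,1,0,0.3,0,0.0003,-0.006,-0.0002,1,0,0,0,0.0003,-0.006,-0.0002,1,0,0,0,0.0003,-0.006,-0.0002,1,0,0,0,0.0003,-0.006,-0.0002,1,0,0,0,0.0003,-0.003,-0.0002,1])

```text
time_s: 11.25
eef_pos: [0.4301, 0.0788, 0.0437]
eef_rot: [0.706, -0.044, 0.705, 0.046]
wrist_force: [0.1, 6.6, 3.9]
opening: -0.001
```

```bash
python3 t.py
```

```text
at gun mm [-102.9    3.8   43.7] shift tool mm [-0.3  1.2  0.8] rot [-0.72  0.05 -0.16] F gun 6.47
disc_front [(0.67, array([ 1.8, 53.6, 52.7]))]
lock_knob []
piston_face [(0.68, array([-101.6,  -38.3,   50.5]))]
trigger_grip []
F [0.18 4.03]
disc_front [(0.4, array([-0.9, 56.1, 53.1]))]
lock_knob [(0.44, array([-16.4,  -9.9,  84.8]))]
piston_face [(0.43, array([ 1.702e+02, -3.160e+02, -3.000e-01]))]
trigger_grip []
F [1.12 3.88]
```

carry_out(motion=[-0.7,0,0,0,0.009,0,1,0,0,0,0,0.009,0,1,0,0,0,0,0.01,0,1,0,0,0,-0.036,0.005,0,1,0,0,0,-0.036,0,0,1,0,0,0,-0.036,0,0,1,0,0,0,0,0.008,0.035,1,0,0,0,0,0.008,0.035,1,0,0,0,0,0.008,0.033,1,0,0,0,0,0,0,1])

```text
time_s: 12.75
eef_pos: [0.5235, 0.1569, 0.1556]
eef_rot: [0.705, -0.053, 0.705, 0.05]
wrist_force: [0.5, -0.5, -0.7]
opening: 0.001
```

```bash
cat > v.py <<'E'
from look import *
import sys
togun(-.102,.034,.15)
im,P=snap("wrist"); cv2.imwrite(f"pics/{sys.argv[1]}.png",im)
u=proj(P,np.r_[TG+MG@[0,.04],.07]); x0,y0=int(u[0])-80,int(u[1])-60; print(x0,y0,"cam",np.round(gun(P[:3,3])*1000,1))
cv2.imwrite(f"pics/{sys.argv[1]}c.png",cv2.resize(im[y0:y0+120,x0:x0+160],None,fx=5,fy=5,interpolation=cv2.INTER_CUBIC))
for n in ["lock_knob","disc_front","piston_face"]: print(n,[(round(d["conf"],2),np.round(gun(w(P,d["point"]))*1000,1)) for d in ctrl.landmark_of("wrist",n)[:2]])
E
python3 v.py w5
```

```text
at gun mm [  0.6  68.  155.6] shift tool mm [   5.7  -33.4 -102.7] rot [ 0.3  -0.02  0.24] F gun -0.57
199 140 cam [-75.4  69.5 297.8]
lock_knob [(0.56, array([-20.5,  -7.7,  89.6]))]
disc_front []
piston_face []
```

View pics/w5c.png

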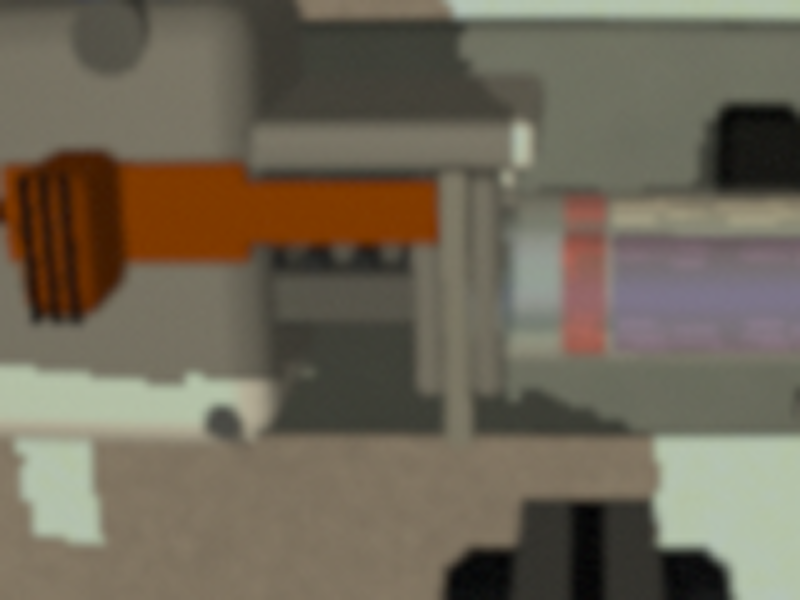

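Run:
```python
from look import *
P=T_tool()@np.array(ctrl.camera_params("wrist")["hand_eye"])
for u,v,z in [(311.4,195,.072),(311.4,195,.06),(300,195,.072),(300,195,.06),(299,195,.075),(199+415/5,175,.078),(199+440/5,185,.075),(199+120/5,180,.097)]: print(u,np.round(gun(ray(P,u,v,z))*1000,1))
```

```text
311.4 [-10.2  64.4  72. ]
311.4 [-6.5 64.2 60. ]
300 [-10.2  55.7  72. ]
300 [-6.5 55.  60. ]
299 [-11.1  55.2  75. ]
282.0 [-27.2  43.   78. ]
287.0 [-18.8  46.3  75. ]
223.0 [-28.3   3.9  97. ]
```

carry_out(motion=[0.3,0,0.2,0,-0.011,-0.035,1,0,0,0,0,-0.011,-0.034,1,0,0,0,0,-0.011,-0.034,1,0,0,0,0,0,0,1,0,0,0,0.036,0,0,1,0,0,0,0.036,0,0,1,0,0,0,0.036,0,0,1,0,0,0,0,0,0,1])

```text
time_s: 13.75
eef_pos: [0.4116, 0.1055, 0.0437]
eef_rot: [0.704, -0.05, 0.707, 0.048]
wrist_force: [-1.7, -0.2, 0.5]
opening: -0.003
```

```bash
python3 -c "
from look import *
togun(-.102,.004,.044)"
```

```text
at gun mm [-117.4   32.8   43.7] shift tool mm [ -0.3 -28.7  15.5] rot [-0.17 -0.23  0.14] F gun 0.04
```

carry_out(motion=[0,0,0,0,0,0.0155,1,0,0,0,0.0003,-0.006,-0.0002,1,0,0,0,0.0003,-0.006,-0.0002,1,0,0,0,0.0003,-0.006,-0.0002,1,0,0,0,0.0003,-0.006,-0.0002,1,0,0,0,0.0003,-0.004,-0.0002,1])

```text
time_s: 14.35
eef_pos: [0.429, 0.0795, 0.0459]
eef_rot: [0.704, -0.049, 0.706, 0.049]
wrist_force: [2.1, 6.0, -2.9]
opening: -0.003
```

```bash
python3 -c "
from look import *
for i in range(6):
    togun(-.102,.036,.044); ctrl.camera('top')"
```

```text
at gun mm [-103.8    4.5   45.9] shift tool mm [ 1.9 31.5  1.8] rot [-0.17 -0.17 -0.02] F gun 5.67
at gun mm [-103.8    4.1   46. ] shift tool mm [ 1.9 31.9  1.7] rot [-0.17 -0.18  0.  ] F gun 4.15
at gun mm [-103.8    4.3   45.9] shift tool mm [ 1.9 31.7  1.7] rot [-0.18 -0.19  0.01] F gun 4.41
at gun mm [-103.9    4.5   45.9] shift tool mm [ 1.8 31.5  1.8] rot [-0.18 -0.2   0.02] F gun 4.17
at gun mm [-103.9    4.6   45.8] shift tool mm [ 1.8 31.4  1.8] rot [-0.16 -0.21  0.02] F gun 4.0
at gun mm [-103.8    4.7   45.8] shift tool mm [ 1.8 31.3  1.8] rot [-0.15 -0.22  0.02] F gun 3.67
```

carry_out(motion=[0,0,0,0,0.009,0,1,0,0,0,0,0.009,0,1,0,0,0,0,0.01,0,1,0,0,0,-0.036,0.005,0,1,0,0,0,-0.036,0,0,1,0,0,0,-0.036,0,0,1,0,0,0,0,0.008,0.035,1,0,0,0,0,0.008,0.035,1,0,0,0,0,0.008,0.033,1,0,0,0,0,0,0,1])

```text
time_s: 15.65
eef_pos: [0.5259, 0.1587, 0.161]
eef_rot: [0.706, -0.053, 0.704, 0.048]
wrist_force: [0.0, 0.2, 0.6]
opening: -0.003
```

```bash
python3 v.py w6
```

```text
at gun mm [  3.1  69.4 161. ] shift tool mm [  11.   -35.  -105.3] rot [0.17 0.13 0.4 ] F gun 0.15
198 134 cam [-73.2  71.5 303. ]
lock_knob [(0.8, array([-19. ,  -7.2,  87.3]))]
disc_front []
piston_face [(0.37, array([ 171.6, -315.5,   -3.7]))]
```

View pics/w6c.png

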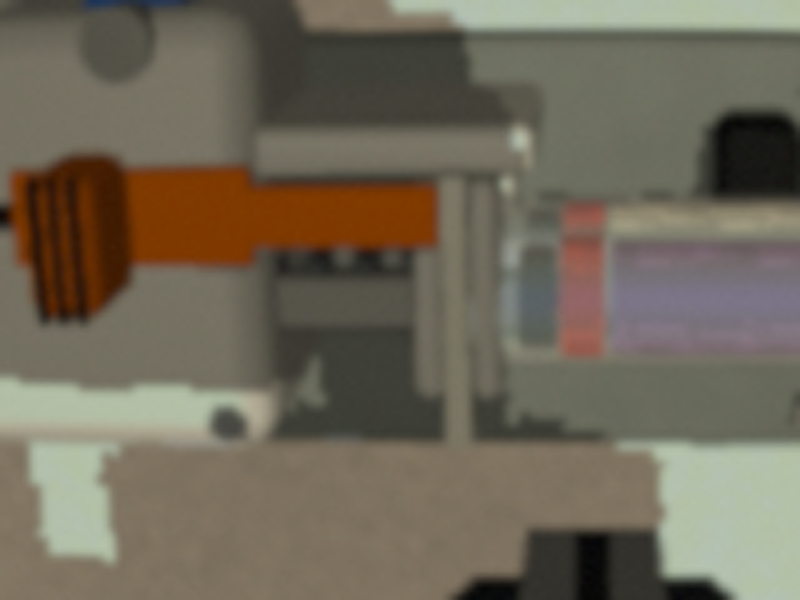

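Run:
```python
from look import *
P=T_tool()@np.array(ctrl.camera_params("wrist")["hand_eye"])
for u in [198+518/5,198+557/5,198+562/5,198+607/5,198+438/5]: print(u,np.round(gun(ray(P,u,134+55,.066))*1000,1))
im=cv2.imread("pics/w6.png")
im5=cv2.imread("pics/w5.png")
print(im5[194:199,298:326].mean(0).round().astype(int).tolist()); print(im[190:195,298:326].mean(0).round().astype(int).tolist())
```

```text
301.6 [-9.1 57.5 66. ]
309.4 [-9.1 63.7 66. ]
310.4 [-9.1 64.5 66. ]
319.4 [-9.1 71.7 66. ]
285.6 [-9.  44.8 66. ]
[[86, 96, 98], [92, 98, 95], [103, 107, 101], [119, 125, 117], [136, 144, 135], [146, 155, 145], [148, 158, 148], [149, 158, 148], [149, 159, 148], [149, 159, 148], [148, 158, 148], [147, 156, 149], [138, 147, 148], [122, 129, 148], [104, 110, 149], [97, 101, 150], [97, 101, 148], [96, 100, 145], [96, 100, 144], [97, 100, 145], [97, 101, 144], [105, 110, 145], [120, 125, 144], [127, 126, 134], [127, 118, 124], [127, 115, 121], [127, 115, 121], [127, 115, 121]]
[[112, 118, 114], [124, 128, 122], [124, 127, 121], [115, 117, 110], [103, 104, 97], [99, 98, 91], [98, 98, 90], [98, 98, 90], [98, 98, 91], [98, 97, 91], [99, 98, 96], [101, 101, 112], [102, 102, 131], [100, 101, 142], [100, 101, 145], [99, 100, 145], [100, 101, 145], [99, 100, 145], [100, 100, 145], [101, 103, 145], [112, 114, 142], [128, 127, 136], [133, 126, 128], [132, 118, 124], [131, 116, 122], [131, 115, 122], [131, 116, 122], [131, 116, 122]]
```

carry_out(motion=[0.2,0,0.3,0,-0.011,-0.035,1,0,0,0,0,-0.012,-0.034,1,0,0,0,0,-0.012,-0.022,1,0,0,0,0,0,0,1,0,0,0,0.038,0,0,1,0,0,0,0.038,0,0,1,0,0,0,0.038,0,0,1,0,0,0,0,0,0,1])

```text
time_s: 16.65
eef_pos: [0.4288, 0.1077, 0.0434]
eef_rot: [0.706, -0.05, 0.705, 0.047]
wrist_force: [-0.8, -0.6, -0.4]
opening: -0.001
```

```bash
cat > s.py <<'E'
from look import *
P=np.array(ctrl.camera_params("top")["pose"]);K=np.array(ctrl.camera_params("top")["mtx"])
def cen(im):
    # dark rod-end blob: sub-pixel centroid along columns
    g=im[196:220,318:346].astype(float).max(2); wt=np.clip(95-g,0,None); xx=np.arange(318,346)
    return (wt.sum(0)@xx)/wt.sum(), wt.sum()
def run(n=4):
    F=[];C=[];Y=[]
    for i in range(n):
        im=ctrl.camera("top"); o=ctrl.get_obs(); F.append(MG[:,1]@np.array(o["wrist_force"][:2])); C.append(cen(im)[0]); Y.append(gun(o["eef_pos"])*1000)
    togun(-.102,.025,.044); print("F",np.round(F,2),round(np.mean(F),2),"cen",np.round(np.mean(C),2),"tcp",np.round(np.mean(Y,0),1))
    return im
if __name__=="__main__": run()
E
python3 - <<'E'
from s import *
for f in ["top0","top1"]: print(f,cen(cv2.imread(f"pics/{f}.png")))
im=run(); cv2.imwrite("pics/top2.png",im); print(cen(im)); a=cv2.imread("pics/top0.png")[185:230,290:350]
cv2.imwrite("pics/cmp.png",cv2.resize(np.vstack([a,im[185:230,290:350]]),None,fx=6,fy=6,interpolation=cv2.INTER_NEAREST))
E
```

```text
top0 (np.float64(326.7073565076799), np.float64(2474.0))
top1 (np.float64(322.70572299356587), np.float64(2953.0))
at gun mm [-94.   31.7  49.5] shift tool mm [ 5.4 -6.7 -8. ] rot [-0.16  0.74  0.3 ] F gun -0.68
F [-0.76  0.12  0.57 -0.68] -0.19 cen 319.2 tcp [-95.7  31.9  48. ]
(np.float64(319.2195945945946), np.float64(1480.0))
```

View pics/cmp.png

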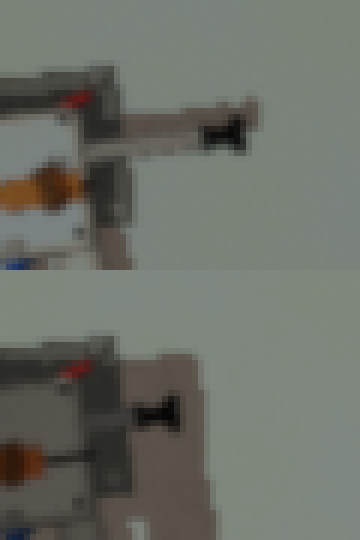

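carry_out(motion=[0,0.7,0.3,0.0055,-0.001,-0.008,1])

```text
time_s: 16.95
eef_pos: [0.4297, 0.1057, 0.0463]
eef_rot: [0.708, -0.049, 0.703, 0.049]
wrist_force: [-0.7, 0.0, 0.5]
opening: -0.005
```

```bash
sed -i 's/g=im.*/g=im[198:216,312:346].astype(float).max(2); wt=np.clip(48-g,0,None); xx=np.arange(312,346)/' s.py
python3 - <<'E'
from s import *
for f in ["top0","top1","top2"]: print(f,cen(cv2.imread(f"pics/{f}.png")))
run(6)
E
```

```text
top0 (np.float64(327.1161290322581), np.float64(465.0))
top1 (np.float64(323.6701680672269), np.float64(476.0))
top2 (np.float64(316.16692667706707), np.float64(641.0))
at gun mm [-101.6   30.6   44.3] shift tool mm [ 0.3 -5.6 -0.3] rot [-0.17  0.1   0.  ] F gun -1.09
F [-0.09  1.    0.19  0.2   0.3  -1.09] 0.09 cen 316.18 tcp [-101.7   30.5   44.6]
```

carry_out(motion=[0,0,0,0,-0.005,0,1,0,0,0,0,-0.005,0,1])

```text
time_s: 17.45
eef_pos: [0.4285, 0.0959, 0.0444]
eef_rot: [0.706, -0.049, 0.705, 0.049]
wrist_force: [-2.3, 3.0, 0.1]
opening: 0.001
```

```bash
python3 s.py
```

```text
at gun mm [-101.9   20.7   44.4] shift tool mm [ 0.4  4.3 -0.1] rot [-0.17  0.08 -0.02] F gun 1.84
F [2.73 1.78 2.04 1.84] 2.1 cen 316.13 tcp [-102.    20.5   44.4]
```

carry_out(motion=[0,0,0,0.0003,-0.004,-0.0003,1])

```text
time_s: 17.75
eef_pos: [0.4288, 0.0921, 0.044]
eef_rot: [0.706, -0.048, 0.705, 0.049]
wrist_force: [-2.3, 3.9, 3.5]
opening: 0.002
```

```bash
python3 s.py
```

```text
at gun mm [-102.3   16.7   44. ] shift tool mm [0.1 8.3 0.2] rot [-0.18  0.07 -0.03] F gun 3.02
F [3.65 3.2  3.33 3.02] 3.3 cen 315.56 tcp [-102.3   16.6   44. ]
```

carry_out(motion=[0,0,0,0.0002,-0.0025,0,1])

```text
time_s: 18.05
eef_pos: [0.4291, 0.0896, 0.0439]
eef_rot: [0.706, -0.048, 0.705, 0.049]
wrist_force: [-3.6, 4.8, 3.6]
opening: 0.0
```

```bash
python3 s.py
```

```text
at gun mm [-102.4   14.4   43.8] shift tool mm [-0.2 10.6  0.4] rot [-0.18  0.05 -0.05] F gun 3.82
F [4.53 4.95 4.   3.82] 4.33 cen 315.43 tcp [-102.4   14.3   43.9]
```

carry_out(motion=[0,0,0,0.0002,-0.0025,0,1])

```text
time_s: 18.35
eef_pos: [0.4293, 0.0874, 0.0437]
eef_rot: [0.706, -0.048, 0.705, 0.049]
wrist_force: [-3.3, 6.4, 5.5]
opening: -0.001
```

```bash
python3 s.py
```

```text
at gun mm [-102.4   12.2   43.7] shift tool mm [-0.3 12.8  0.4] rot [-0.17  0.05 -0.08] F gun 5.33
F [7.05 5.41 7.03 5.33] 6.21 cen 315.12 tcp [-102.5   12.1   43.7]
```

carry_out(motion=[0,0,0,0,-0.0012,0.0003,1])

```text
time_s: 18.65
eef_pos: [0.4294, 0.0866, 0.0437]
eef_rot: [0.705, -0.048, 0.705, 0.049]
wrist_force: [-3.7, 6.0, 4.0]
opening: 0.004
```

```bash
python3 -c "
from s import *
im=run(8); cv2.imwrite('pics/top3.png',im)"
```

```text
at gun mm [-102.5   11.5   43.7] shift tool mm [-0.3 13.5  0.5] rot [-0.17  0.01 -0.12] F gun 6.09
F [6.91 6.92 6.78 6.25 6.26 7.12 6.12 6.09] 6.56 cen 314.98 tcp [-102.5   11.5   43.7]
```

Run:
```python
from s import *
for f in ["top0","top1","top2","top3"]:
    a=cv2.imread(f"pics/{f}.png").astype(float)
    g=a[208:222,258:278]; r=np.log((g[...,2]+5)/(g[...,1]+5)); 
    print(f,(np.round(r[3:12].mean(0),2)).tolist())
    wt=np.clip(r-.12,0,None); print((wt.sum(0)@np.arange(258,278))/wt.sum(),wt.sum())
a=[cv2.imread(f"pics/{f}.png")[200:228,246:290] for f in ["top0","top2","top3"]]
cv2.imwrite("pics/cmp2.png",cv2.resize(np.vstack([np.clip(x*1.6,0,255).astype(np.uint8) for x in a]),None,fx=7,fy=7,interpolation=cv2.INTER_NEAREST))
```

```text
top0 [0.09, 0.08, 0.07, 0.06, 0.07, 0.07, 0.07, 0.12, 0.23, 0.28, 0.2, 0.08, 0.01, -0.02, -0.03, -0.04, -0.03, -0.01, 0.02, 0.02]
266.6373628224966 3.9893571359663555
top1 [0.09, 0.08, 0.08, 0.07, 0.06, 0.07, 0.08, 0.12, 0.23, 0.28, 0.2, 0.08, 0.01, -0.02, -0.03, -0.04, -0.0, 0.07, 0.14, 0.18]
271.24622908279633 7.538932229796359
top2 [0.09, 0.08, 0.07, 0.06, 0.06, 0.06, 0.08, 0.12, 0.23, 0.27, 0.18, 0.04, -0.0, -0.02, -0.03, -0.04, -0.0, 0.07, 0.16, 0.19]
271.4104994789234 7.4904224657274465
top3 [0.08, 0.09, 0.08, 0.07, 0.06, 0.07, 0.12, 0.22, 0.28, 0.19, 0.04, -0.01, -0.01, -0.02, -0.03, -0.04, -0.0, 0.07, 0.12, 0.14]
269.87762204876566 6.213635656878303
```

View pics/cmp2.png

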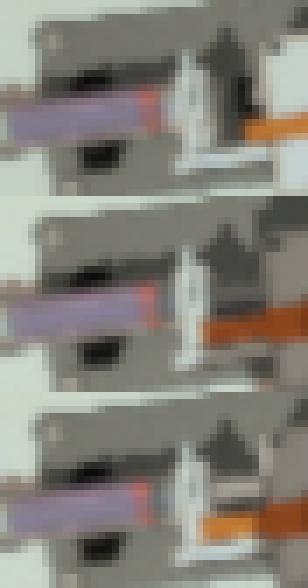

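carry_out(motion=[0,0,0,0,-0.0015,0.0003,1])

```text
time_s: 19.15
eef_pos: [0.4295, 0.0857, 0.0437]
eef_rot: [0.705, -0.048, 0.706, 0.05]
wrist_force: [-4.4, 6.6, 3.9]
opening: -0.002
```

```bash
cat > r.py <<'E'
from s import *
from scipy.optimize import minimize_scalar
def prof(a):
    g=a[211:220,258:276].astype(float); return np.log((g[...,2]+5)/(g[...,1]+5)).mean(0)
x=np.arange(258,276)
def shift(a,b):
    from scipy.interpolate import CubicSpline
    A,B=prof(a),CubicSpline(x,prof(b)); m=(x>=262)&(x<=270)
    return minimize_scalar(lambda s:((A[m]-B(x[m]-s))**2).sum(),bounds=(-.5,3),method="bounded").x
if __name__=="__main__":
    ref=[cv2.imread(f"pics/top{i}.png") for i in (0,1,2)]
    print("top2 vs 0",shift(ref[0],ref[2])/.324,"top3",[round(shift(r,cv2.imread("pics/top3.png"))/.324,2) for r in ref])
    im=run(8); cv2.imwrite("pics/top4.png",im); print("piston mm",[round(shift(r,im)/.324,2) for r in ref])
E
python3 r.py
```

```text
top2 vs 0 0.4925507858804823 top3 [np.float64(3.49), np.float64(3.48), np.float64(2.99)]
at gun mm [-102.5   10.6   43.7] shift tool mm [-0.2 14.4  0.5] rot [-0.16 -0.03 -0.18] F gun 6.65
F [6.84 6.91 6.28 6.73 7.24 6.9  5.59 6.65] 6.64 cen 314.95 tcp [-102.5   10.6   43.7]
piston mm [np.float64(3.92), np.float64(3.91), np.float64(3.44)]
```

```bash
python3 -c "
from look import *
print(np.round(gun(ctrl.get_obs()['eef_pos'])*1000,1),ctrl.hand_in())"
```

```text
the job is handed in; nothing more can be done
[-102.5   10.6   43.7] None
```

I pushed the lock home first. I then pumped the blue trigger with closed fingers: four full strokes and a fifth partial one. The job was handed in at about 20 s with the trigger still held squeezed.

**Last checks:**
- **Lock:** it met a hard stop at about 21 N. Later camera views put the knob about where the end stop would place it and showed the tongue over the flange.
- **Piston:** the shift seen from the top camera is about 3.9 mm against the starting picture. Against the last picture before the final stroke it is 3.4 mm, because the pistons already looked about 0.5 mm in by then.
- **Trigger hold:** the push is about 6.6 N, and the arm's position was not drifting.
- **Loose items:** the gripper was not sent near the bowl, canister, spatula or cast. I did not measure their positions again at the end.

**Disagreement:** the force reading alone suggested a smaller press, roughly 1 to 3.5 mm, just before the last small push. It depends on where the finger touches the blade, so I trusted the pictures instead.

**Failed move:** my first attempt at the lock did not go as planned. The tool drifted up and sideways above the knob, so I backed off and repeated it. The force was near zero when I checked afterwards.

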